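# Bring the flip tags on the post-stock rail up to date

## Task

Bring the flip tags on the stock rail up to date: only the tags in front of full bins (four posts standing in them) may show the disc face, that is lean back towards their bin; all other tags must show the bar face, leaning towards the robot. With a fingertip, gently push over only the tags that are wrong, without pinching them. Leave the tags that are already right, the posts in the bins and everything else on the table as they are.

Things in the scene. Friction and masses are not known exactly. Their poses are not given: they have to be found in the camera images.
- holder_a: Black V-shaped holder of flip tag A, fixed on the stock rail (aluminium bar with four places 90 mm apart; it may stand at any). 64 mm along y, up to 44 mm along x, top 75 mm above the table. Origin: underside centre, 40 mm above the table; x points to its bin, centred 108 mm along +x (away from the robot), y along the rail, yaw within 0.25. Hinge pin: along y, 18 mm above the origin.
- tag_a (a joint): Flip tag A, rad: white plate 56 mm wide, 3 mm thick, 20 g, free edge 62 mm from the pin. 0 upright; +0.75 rests leaning to its bin, face with black DISC up; -0.75 rests leaning to the robot, face with black BAR up. At rest the edge is 42 mm before or behind the pin, 103 mm above the table. Free hinge (0.1 N), but a level push on the edge can jam by friction: follow its rising arc. Over 0.1 past upright it falls to the other stop in 1 s.
- holder_b: Black V-shaped holder of flip tag B, fixed on the stock rail (aluminium bar with four places 90 mm apart; it may stand at any). 64 mm along y, up to 44 mm along x, top 75 mm above the table. Origin: underside centre, 40 mm above the table; x points to its bin, centred 108 mm along +x (away from the robot), y along the rail, yaw within 0.25. Hinge pin: along y, 18 mm above the origin.
- tag_b (a joint): Flip tag B, rad: white plate 56 mm wide, 3 mm thick, 20 g, free edge 62 mm from the pin. 0 upright; +0.75 rests leaning to its bin, face with black DISC up; -0.75 rests leaning to the robot, face with black BAR up. At rest the edge is 42 mm before or behind the pin, 103 mm above the table. Free hinge (0.1 N), but a level push on the edge can jam by friction: follow its rising arc. Over 0.1 past upright it falls to the other stop in 1 s.
- holder_c: Black V-shaped holder of flip tag C, fixed on the stock rail (aluminium bar with four places 90 mm apart; it may stand at any). 64 mm along y, up to 44 mm along x, top 75 mm above the table. Origin: underside centre, 40 mm above the table; x points to its bin, centred 108 mm along +x (away from the robot), y along the rail, yaw within 0.25. Hinge pin: along y, 18 mm above the origin.
- tag_c (a joint): Flip tag C, rad: white plate 56 mm wide, 3 mm thick, 20 g, free edge 62 mm from the pin. 0 upright; +0.75 rests leaning to its bin, face with black DISC up; -0.75 rests leaning to the robot, face with black BAR up. At rest the edge is 42 mm before or behind the pin, 103 mm above the table. Free hinge (0.1 N), but a level push on the edge can jam by friction: follow its rising arc. Over 0.1 past upright it falls to the other stop in 1 s.
- holder_d: Black V-shaped holder of flip tag D, fixed on the stock rail (aluminium bar with four places 90 mm apart; it may stand at any). 64 mm along y, up to 44 mm along x, top 75 mm above the table. Origin: underside centre, 40 mm above the table; x points to its bin, centred 108 mm along +x (away from the robot), y along the rail, yaw within 0.25. Hinge pin: along y, 18 mm above the origin.
- tag_d (a joint): Flip tag D, rad: white plate 56 mm wide, 3 mm thick, 20 g, free edge 62 mm from the pin. 0 upright; +0.75 rests leaning to its bin, face with black DISC up; -0.75 rests leaning to the robot, face with black BAR up. At rest the edge is 42 mm before or behind the pin, 103 mm above the table. Free hinge (0.1 N), but a level push on the edge can jam by friction: follow its rising arc. Over 0.1 past upright it falls to the other stop in 1 s.
- bin_full1: Open black stock bin, 68 x 68 mm, 38 mm high, wall 3 mm, fixed on the plate behind the rail, with four posts in it: FULL. Origin: centre of its underside, 4 mm above the table. It may stand at any of the four places.
- bin_full2: Open black stock bin, 68 x 68 mm, 38 mm high, wall 3 mm, fixed on the plate behind the rail, with four posts in it: FULL. Origin: centre of its underside, 4 mm above the table. It may stand at any of the four places.
- bin_low: Open black stock bin, 68 x 68 mm, 38 mm high, wall 3 mm, fixed on the plate behind the rail, with one post in it: not full. Origin: centre of its underside, 4 mm above the table. It may stand at any of the four places.
- bin_empty: Open black stock bin, 68 x 68 mm, 38 mm high, wall 3 mm, fixed on the plate behind the rail, with nothing in it: not full. Origin: centre of its underside, 4 mm above the table. It may stand at any of the four places.
- post_f0: Steel pillar post, 25 mm diameter, 50 mm high, 0.19 kg, standing loose in bin_full1; its top is 57 mm above the table. Origin: centre of its underside. Not to be touched.
- post_f1: Steel pillar post, 25 mm diameter, 50 mm high, 0.19 kg, standing loose in bin_full1; its top is 57 mm above the table. Origin: centre of its underside. Not to be touched.
- post_f2: Steel pillar post, 25 mm diameter, 50 mm high, 0.19 kg, standing loose in bin_full1; its top is 57 mm above the table. Origin: centre of its underside. Not to be touched.
- post_f3: Steel pillar post, 25 mm diameter, 50 mm high, 0.19 kg, standing loose in bin_full1; its top is 57 mm above the table. Origin: centre of its underside. Not to be touched.
- post_g0: Steel pillar post, 25 mm diameter, 50 mm high, 0.19 kg, standing loose in bin_full2; its top is 57 mm above the table. Origin: centre of its underside. Not to be touched.
- post_g1: Steel pillar post, 25 mm diameter, 50 mm high, 0.19 kg, standing loose in bin_full2; its top is 57 mm above the table. Origin: centre of its underside. Not to be touched.
- post_g2: Steel pillar post, 25 mm diameter, 50 mm high, 0.19 kg, standing loose in bin_full2; its top is 57 mm above the table. Origin: centre of its underside. Not to be touched.
- post_g3: Steel pillar post, 25 mm diameter, 50 mm high, 0.19 kg, standing loose in bin_full2; its top is 57 mm above the table. Origin: centre of its underside. Not to be touched.
- post_low: Steel pillar post, 25 mm diameter, 50 mm high, 0.19 kg, standing loose in bin_low; its top is 57 mm above the table. Origin: centre of its underside. Not to be touched.
- lens_mount: Bystander: lens in a black ring mount on a steel pedestal post, 39 mm wide, 120 mm high, loose, near the right (-y) end of the rail. Origin: centre of its underside.
- dropper_bottle: Bystander: amber bottle, 48 mm diameter, 100 mm high, loose, near the left (+y) end of the rail. Origin: centre of its underside.
- hex_driver: Bystander: hand driver, 170 mm long, about 30 mm thick, lying loose on the table in front of the rail. Origin: under its middle; it lies along its x axis.

How it is judged (in metres and radians):
At the end, for the whole second after the job is handed in: Each of the two tags in front of a full bin rests leaning towards its bin (joint above 0.65 rad), each of the two others rests leaning towards the robot (below -0.65 rad), all tags at rest (under 0.1 rad/s), and every post and bystander is within 10 mm of where it started ((((horizontal distance between holder_a and bin_full1 below 0.122 m or horizontal distance between holder_a and bin_full2 below 0.122 m) and value of joint tag_a above 0.65 rad) or (not (horizontal distance between holder_a and bin_full1 below 0.122 m or horizontal distance between holder_a and bin_full2 below 0.122 m) and value of joint tag_a below -0.65 rad)) and (((horizontal distance between holder_b and bin_full1 below 0.122 m or horizontal distance between holder_b and bin_full2 below 0.122 m) and value of joint tag_b above 0.65 rad) or (not (horizontal distance between holder_b and bin_full1 below 0.122 m or horizontal distance between holder_b and bin_full2 below 0.122 m) and value of joint tag_b below -0.65 rad)) and (((horizontal distance between holder_c and bin_full1 below 0.122 m or horizontal distance between holder_c and bin_full2 below 0.122 m) and value of joint tag_c above 0.65 rad) or (not (horizontal distance between holder_c and bin_full1 below 0.122 m or horizontal distance between holder_c and bin_full2 below 0.122 m) and value of joint tag_c below -0.65 rad)) and (((horizontal distance between holder_d and bin_full1 below 0.122 m or horizontal distance between holder_d and bin_full2 below 0.122 m) and value of joint tag_d above 0.65 rad) or (not (horizontal distance between holder_d and bin_full1 below 0.122 m or horizontal distance between holder_d and bin_full2 below 0.122 m) and value of joint tag_d below -0.65 rad)) and velocity of joint tag_a between -0.1 and 0.1 rad/s and velocity of joint tag_b between -0.1 and 0.1 rad/s and velocity of joint tag_c between -0.1 and 0.1 rad/s and velocity of joint tag_d between -0.1 and 0.1 rad/s and distance of each of post_f0, post_f1, post_f2, post_f3, post_g0, post_g1, post_g2, post_g3, post_low, lens_mount, dropper_bottle, hex_driver from where it was at the start of the episode below 0.01 m); the robot touches nothing.
It fails at once if a tag that already told the truth was turned up off its rest (((horizontal distance between holder_a and bin_full1 below 0.122 m or horizontal distance between holder_a and bin_full2 below 0.122 m) and value of joint tag_a below 0.3 rad) or (not (horizontal distance between holder_b and bin_full1 below 0.122 m or horizontal distance between holder_b and bin_full2 below 0.122 m) and value of joint tag_b above -0.3 rad) or (not (horizontal distance between holder_c and bin_full1 below 0.122 m or horizontal distance between holder_c and bin_full2 below 0.122 m) and value of joint tag_c above -0.3 rad) or (not (horizontal distance between holder_d and bin_full1 below 0.122 m or horizontal distance between holder_d and bin_full2 below 0.122 m) and value of joint tag_d above -0.3 rad)).
It fails at once if a tag was pinched or forced (more than 25 N of fingers or arm on it) (contact force between any of tag_a, tag_b, tag_c, tag_d and the fingers above 25 N or contact force between any of tag_a, tag_b, tag_c, tag_d and the arm above 25 N).
It fails at once if a post was knocked, lifted or taken from its bin (moved more than 10 mm) (distance of any of post_f0, post_f1, post_f2, post_f3, post_g0, post_g1, post_g2, post_g3, post_low from where it was at the start of the episode above 0.01 m).
It fails at once if a bystander on the table was moved more than 10 mm or lifted (distance of any of lens_mount, dropper_bottle, hex_driver from where it was at the start of the episode above 0.01 m).
It also fails if it takes over 58 s, if anything falls off the work surface, if the arm or the gripper's body presses on something with over 40 N, if the wrist force passes 120 N, or if a joint passes its speed limit or range.

## Robot

A 7-joint arm with a two-finger parallel gripper is mounted at the origin on the work surface. World frame = base frame: x ahead of the robot, y to its left, z up, the work surface at z = 0. Lengths are in m, angles in degrees, forces in N, time in s.
With the tool pointing down it reaches from about 0.4 to 0.85 m from the base axis. Payload 10.4 kg.
Tool frame: the origin (TCP) lies on the centre line of the jaws, within the pads' length; the fingertips stand 11 mm ahead of it and the grasp point (between the pads) lies 8 mm behind it (manip.nose_length is the distance from the TCP to the fingertips, in m); z points along the fingers, y is the line along which they close (so a half turn about z gives the same grasp; the last joint's range is limited). The gripper opens to 85 mm and grips with 20 to 120 N. Pads are 22 mm wide; open, the fingers measure 114 mm over their backs; the gripper's body (76 mm by 85 mm) begins 54 mm behind the grasp point. The pads swing forward as they close: fully open they stand 13 mm farther back than shut.
Start: joints at [75.424, 19.034, -3.707, 83.658, 1.238, 77.344, -5.071], TCP at [0.144, -0.608, 0.242] pointing down, gripper open.
Joint ranges: [-148.97, 148.97], [-28.65, 121.19], [-84.17, 76.75], [9.2, 138.47], [-72.65, 252.65], [3.7, 117.97], [-149.18, 149.18]. Speed limits (degrees/s): [127.2, 127.2, 159.86, 159.86, 180, 180, 180].

## Interface

Orientations are given as [roll, pitch, yaw] about the fixed x, y, z axes, in that order (R = Rz(yaw) Ry(pitch) Rx(roll)).
In Python, from workcell import manip gives the robot as it stands.
- The arm moves only by the tool jog_arm, never from a script. Its argument "motion" is a list of rows, each a list of 7 numbers: the turn, a rotation vector about the tool's x, y, z in degrees, then the shift along the tool's x, y, z in mm, then the finger opening in mm, from 0 to 85.4. In form: [[rx, ry, rz, x, y, z, jaw], ...]. A call has 1 to 12 rows; each row is the pose to reach, as a shift and turn from the pose commanded when the call began, along the tool's axes at that moment; what a row does not reach only later rows make up. A row lasts 1/12 s, in which the tool goes at most 41.7 mm and 7.16 degrees, less where a joint would pass 70% of its speed; a pose out of reach is approached as far as the arm can. A call with a gripper value outside its range is refused whole. The fingers move at their own pace and stop on an object; "squeeze" is the grip in N (left out, the last holds). Time passes only in rows, so rows that repeat a pose let the fingers close. It gives the time, the measured TCP pose, the force, the opening and the grip force at its end, in the units of the state.
- manip.read_state(): the state, without advancing time (a new reading comes with each control period).
- manip.get_image(name): name is "scene" or "side" or "wrist"; returns a dict with "img" (400x640x3 uint8, red, green, blue), "depth" (400x640 float32, m along the optical axis (not along the pixel's ray), 0 where there is no reading), "fx", "fy", "cx", "cy" (pixels), "R" (3x3) and "t" (3): a world point X has camera coordinates R X + t; the wrist camera has in their place "hand_eye" (4x4, takes a point from camera to tool coordinates, whose origin is the TCP and whose axes are the flange's). Camera axes: x right, y down, z forward; pixel columns grow to the right and rows downward; lengths in m; the calibration is good to about 2 mm. A picture is of the moment at which its call begins: read the wrist's pose just before it.
- manip.close_job(): hands the job in; it is judged then, once.
The state is a dict: "time": time; "joint_pos": joint angles; "qvel": joint speeds; "effort": joint torques, N m; "position": TCP position; "tcp_rot": TCP orientation; "wrist_force": force on the tool from outside, world axes, zero at the start; "torque": the same for the moment, N m; "finger_gap": opening from 0.0 (shut) to 1.0 (fully open); "gripper_force": force on a finger pad.
Only numpy, scipy, OpenCV 4.12 (cv2) and the standard library are available. Lean on these libraries where they do the work, as an engineer would, in place of code of your own. Each camera call takes 0.05 s, during which the arm holds its last target. There are 200 camera calls.

## Working session

There is one attempt and no reset: what is moved stays moved. The work goes in short steps, Python scripts to look and compute and a tool call to move; the robot and the scene stay as the last step left them, time stands still between calls to the robot, and variables do not carry over. Pictures are saved under pics/ and viewed, at most 10 in all, crops included, and the job is handed in when it is done.

Besides the shell and the picture viewer there is one more tool, called after "Call:" as name(argument=value, ...), one argument or row to a line, values as JSON. jog_arm: Moves the arm, as the interface text tells. Its arguments: {"type":"object","properties":{"motion":{"type":"array","items":{"type":"array","items":{"type":"number"}}},"squeeze":{"type":"number"}},"required":["motion"]}

```bash
ls; mkdir -p pics; python3 - <<'E'
from workcell import manip
import cv2
print(manip.read_state())
for n in ("scene","side"):
    d=manip.get_image(n); cv2.imwrite(f"pics/{n}0.png",d["img"][:,:,::-1]); print(n,d["R"],d["t"],d["fx"],d["cx"],d["cy"])
E
```

```text
pics
{'time': 0.0, 'joint_pos': array([75.42354991, 19.07138532, -3.70851427, 83.70427013,  1.23966454,
       77.34283888, -5.07130025]), 'qvel': array([ 0.00899818,  0.04255234,  0.01074195, -0.02539602, -0.01311818,
        0.01655375,  0.03086928]), 'effort': array([-6.34016924e-04, -6.25442719e+01,  4.82147885e-02, -3.91598332e+01,
        1.61087624e-02,  1.00320615e-02, -2.07365240e-06]), 'position': array([ 0.14350637, -0.60794838,  0.24153687]), 'tcp_rot': array([-1.79921603e+02,  5.12468502e-03,  1.32839688e+01]), 'wrist_force': array([ 0.03062452, -0.01584804,  0.75601221]), 'torque': array([ 0.01133113, -0.0196875 , -0.01237902]), 'gripper_force': 0.0, 'finger_gap': 1.0001187039608963}
scene [[-0.52615518  0.85025071 -0.01531204]
 [ 0.72382435  0.43832318 -0.53287062]
 [-0.446362   -0.29145586 -0.84605818]] [ 0.25974995 -0.37275888  1.10390214] 364.55407927496526 320.06452461579636 202.14677619187154
side [[-0.96323081 -0.26825947  0.01494188]
 [-0.21852387  0.74986472 -0.62445995]
 [ 0.1563129  -0.60476422 -0.7809139 ]] [0.54153399 0.1571454  0.9951406 ] 380.9990891336662 316.3084846984186 199.5924426449063
```

View pics/scene0.png

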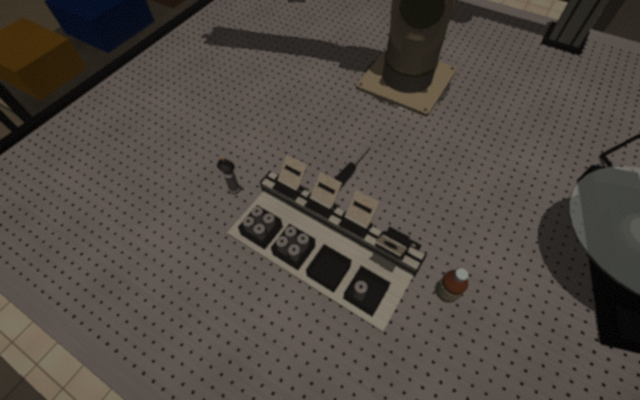

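View pics/side0.png

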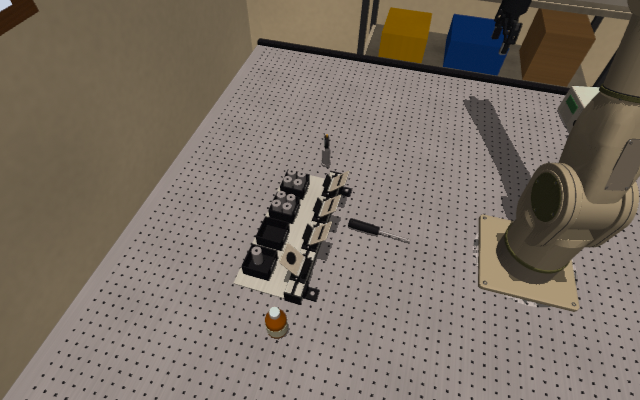

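The scene view looks from behind the bins. From the lens-mount end, at pixels (258,225), (293,245), (328,268) and (367,290), the bins are full, full, empty and low. The tags at (292,172), (326,190) and (361,210) show the bar. The one at (393,243), in front of the low bin, leans to its bin, and the side view shows its disc at (291,258). So the first two tags must go to the bin and the fourth to the robot. The third is already right.

```bash
cat > h.py <<'E'
from workcell import manip
import cv2, numpy as np
def cloud(n):
    d=manip.get_image(n); z=d["depth"]; v,u=np.mgrid[:400,:640]
    c=np.stack([(u-d["cx"])/d["fx"]*z,(v-d["cy"])/d["fy"]*z,z],-1)
    return d,(c-d["t"])@d["R"]
E
python3 - <<'E'
from h import *
for n in("scene","side"):
    d,W=cloud(n); g=d["img"].astype(int).mean(2)
    reg=(d["depth"]>0)&(W[...,0]>.3)&(W[...,0]<.95)&(abs(W[...,1])<.45)
    for name,m,amin in(("tagtops",reg&(W[...,2]>.068)&(W[...,2]<.125),25),("all>12mm",reg&(W[...,2]>.012),40)):
        k,l,s,c=cv2.connectedComponentsWithStats(m.astype(np.uint8))
        print(n,name)
        for i in range(1,k):
            if s[i,4]<amin: continue
            p=W[l==i]; r=cv2.minAreaRect((p[:,:2]*1000).astype(np.float32))
            print(c[i].round(),s[i,4],"mean",p.mean(0).round(3),"min",p.min(0).round(3),"max",p.max(0).round(3),"rect",np.round(r[0]),np.round(r[1]),round(r[2]))
    # zoom crop
    x0,y0,w,h=(200,130,280,210) if n=="scene" else (220,120,200,230)
    cv2.imwrite(f"pics/{n}z.png",cv2.resize(cv2.convertScaleAbs(d["img"][y0:y0+h,x0:x0+w,::-1],alpha=1.7 if n=="scene" else 1),None,fx=2.6,fy=2.6,interpolation=cv2.INTER_CUBIC))
E
```

```text
scene tagtops
[293. 170.] 484 mean [ 0.513 -0.058  0.086] min [ 0.495 -0.086  0.068] max [ 0.533 -0.03   0.105] rect [513. -58.] [57. 38.] 89
[226. 166.] 204 mean [ 0.589 -0.187  0.098] min [ 0.575 -0.208  0.068] max [ 0.597 -0.171  0.121] rect [ 587. -190.] [15. 39.] 22
[327. 187.] 537 mean [0.515 0.032 0.086] min [0.497 0.004 0.068] max [0.535 0.06  0.105] rect [516.  32.] [38. 56.] 1
[283. 186.] 41 mean [ 0.554 -0.058  0.072] min [ 0.55  -0.081  0.068] max [ 0.558 -0.037  0.075] rect [554. -59.] [44.  8.] 89
[363. 206.] 599 mean [0.517 0.122 0.086] min [0.498 0.093 0.068] max [0.537 0.15  0.105] rect [517. 121.] [57. 37.] 88
[316. 204.] 44 mean [0.556 0.031 0.072] min [0.552 0.009 0.068] max [0.56  0.054 0.076] rect [556.  31.] [45.  8.] 88
[352. 224.] 47 mean [0.559 0.12  0.072] min [0.554 0.097 0.068] max [0.562 0.143 0.076] rect [558. 120.] [45.  8.] 89
[399. 233.] 97 mean [0.528 0.211 0.072] min [0.523 0.188 0.068] max [0.533 0.234 0.076] rect [528. 211.] [46.  9.] 88
[390. 246.] 239 mean [0.572 0.21  0.09 ] min [0.551 0.182 0.068] max [0.588 0.238 0.105] rect [570. 210.] [56.
[... 2285 characters left out ...]
.063] min [ 0.573 -0.205  0.012] max [ 0.598 -0.17   0.122] rect [ 587. -187.] [31. 26.] 80
[284. 205.] 1809 mean [0.645 0.029 0.039] min [ 0.609 -0.099  0.012] max [0.685 0.153 0.062] rect [647.  27.] [251.  71.] 89
[312. 238.] 2986 mean [0.539 0.12  0.063] min [ 0.494 -0.13   0.012] max [0.587 0.28  0.108] rect [534.  75.] [410.  82.] 84
[369. 228.] 330 mean [0.407 0.027 0.021] min [0.301 0.01  0.012] max [0.465 0.037 0.03 ] rect [383.  28.] [ 26. 165.] 85
[259. 260.] 645 mean [0.652 0.209 0.035] min [0.615 0.172 0.012] max [0.687 0.243 0.061] rect [651. 207.] [70. 71.] 88
[276. 322.] 555 mean [0.553 0.356 0.066] min [0.534 0.326 0.013] max [0.58  0.372 0.105] rect [556. 351.] [48. 41.] 34
```

View pics/scenez.png

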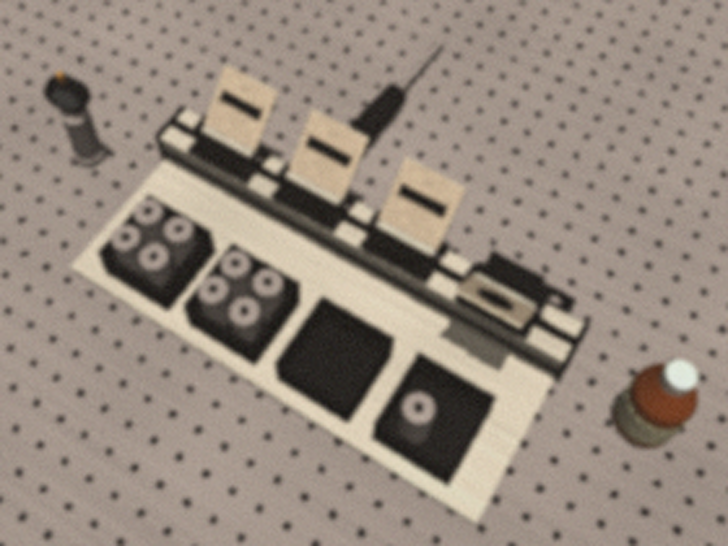

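View pics/sidez.png

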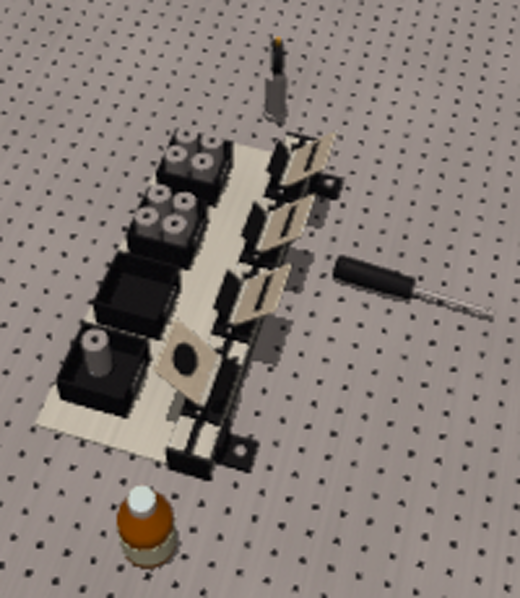

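Call:
jog_arm(
  motion=[
    [0,0,1,12,-13,0,0],
    [0,0,2,34,-37,0,0],
    [0,0,3.5,60,-66,0,0],
    [0,0,5,87,-95,0,0],
    [0,0,6,114,-125,0,0],
    [0,0,7.5,141,-154,0,0],
    [0,0,9,168,-184,0,0],
    [0,0,10,195,-213,0,0],
    [0,0,11,222,-243,0,0],
    [0,0,12,249,-272,0,0],
    [0,0,13,272,-298,0,0],
    [0,0,13.3,285,-312,0,0],
  ],
)

```text
time: 1.2
position: [0.3509, -0.2354, 0.2425]
tcp_rot: [180.0, -0.0, 0.2]
wrist_force: [0.6, -0.2, -0.2]
finger_gap: -0.001
gripper_force: 0.0
```

```bash
python3 -c "
from h import *
print(manip.nose_length); s=manip.read_state(); print(s['time'],s['position'],s['tcp_rot'],s['finger_gap'])"
```

```text
0.011
1.2 [ 0.35091542 -0.23540802  0.24253571] [ 1.79982881e+02 -2.49625015e-02  1.50335285e-01] -0.0007140997802421934
```

Call:
jog_arm(
  motion=[
    [0,0,0,5,-9,4,0],
    [0,0,0,18,-32,18,0],
    [0,0,0,33,-60,36,0],
    [0,0,0,50,-90,56,0],
    [0,0,0,66,-118,78,0],
    [0,0,0,81,-145,100,0],
    [0,0,0,92,-165,120,0],
    [0,0,0,97,-174,133,0],
    [0,0,0,99,-177,139,0],
    [0,0,0,99,-177,139,0],
    [0,0,0,99,-177,139,0],
  ],
)

```text
time: 2.12
position: [0.4481, -0.0634, 0.1034]
tcp_rot: [180.0, 0.0, -0.1]
wrist_force: [-0.4, 0.0, 0.7]
finger_gap: -0.004
gripper_force: 0.0
```

```bash
python3 - <<'E'
from h import *
s=manip.read_state(); print(s['time'],s['position'],s['tcp_rot'],s['wrist_force'])
a=[]
for n,(x0,y0) in (("scene",(240,90)),("side",(260,90))):
    d,W=cloud(n); a.append(cv2.resize(cv2.convertScaleAbs(d["img"][y0:y0+150,x0:x0+130,::-1],alpha=1.6 if n=="scene" else 1),None,fx=3,fy=3,interpolation=cv2.INTER_CUBIC))
    p=s['position']; m=(d["depth"]>0)&(abs(W[...,0]-p[0])<.03)&(abs(W[...,1]-p[1])<.03)&(W[...,2]>.06)&(W[...,2]<.17)
    q=W[m]
    for z in np.arange(.08,.17,.01):
        r=q[abs(q[:,2]-z)<.005]
        if len(r): print(n,round(z,2),len(r),r.min(0).round(3),r.max(0).round(3))
cv2.imwrite("pics/n1.png",np.hstack(a))
E
```

```text
2.1167 [ 0.44809869 -0.06342949  0.10337516] [ 1.79993120e+02  3.20255642e-02 -8.38370806e-02] [-0.44130711  0.03458258  0.74621553]
scene 0.09 1 [ 0.453 -0.056  0.092] [ 0.453 -0.056  0.092]
scene 0.1 23 [ 0.45  -0.073  0.096] [ 0.461 -0.049  0.105]
scene 0.11 39 [ 0.443 -0.072  0.105] [ 0.461 -0.046  0.115]
scene 0.12 36 [ 0.446 -0.075  0.115] [ 0.46  -0.047  0.125]
scene 0.13 23 [ 0.452 -0.074  0.125] [ 0.461 -0.047  0.135]
scene 0.14 67 [ 0.438 -0.093  0.135] [ 0.462 -0.035  0.145]
scene 0.15 87 [ 0.436 -0.093  0.145] [ 0.463 -0.033  0.154]
scene 0.16 50 [ 0.445 -0.093  0.155] [ 0.467 -0.044  0.165]
side 0.09 3 [ 0.438 -0.059  0.094] [ 0.457 -0.058  0.095]
side 0.1 10 [ 0.439 -0.061  0.096] [ 0.458 -0.05   0.104]
side 0.11 21 [ 0.438 -0.062  0.105] [ 0.459 -0.048  0.115]
side 0.12 8 [ 0.442 -0.053  0.115] [ 0.456 -0.049  0.121]
side 0.14 2 [ 0.437 -0.049  0.139] [ 0.437 -0.037  0.142]
side 0.15 8 [ 0.435 -0.051  0.147] [ 0.459 -0.037  0.155]
side 0.16 18 [ 0.434 -0.053  0.157] [ 0.465 -0.046  0.164]
```

View pics/n1.png

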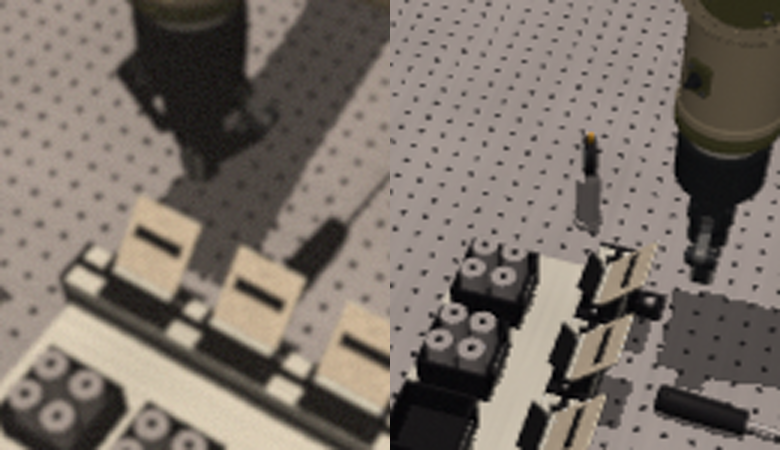

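Scene and side crops show the shut fingertips just in front of the first tag, at about (200,175) on the left and (705,275) on the right. The front face is at x≈0.461, the tip at z≈0.092. Approach, then follow the arc.

Call:
jog_arm(
  motion=[
    [0,0,0,4,0,0,0],
    [0,0,0,10,0,0,0],
    [0,0,0,17,0,0,0],
    [0,0,0,23,0,0,0],
    [0,0,0,28,0,0,0],
    [0,0,0,31,0,0,0],
    [0,0,0,34,0,0,0],
  ],
)

```text
time: 2.8
position: [0.4827, -0.0621, 0.1032]
tcp_rot: [-180.0, 0.0, -0.0]
wrist_force: [0.4, 0.0, -0.7]
finger_gap: 0.004
gripper_force: 0.0
```

Call:
jog_arm(
  motion=[
    [0,0,0,3,0,-3,0],
    [0,0,0,7,0,-6,0],
    [0,0,0,11,0,-8,0],
    [0,0,0,15,0,-10,0],
    [0,0,0,20,0,-12,0],
    [0,0,0,25,0,-14,0],
    [0,0,0,30,0,-15,0],
    [0,0,0,35,0,-16,0],
    [0,0,0,40,0,-16,0],
    [0,0,0,45,0,-16,0],
    [0,0,0,50,0,-16,0],
    [0,0,0,55,0,-15,0],
  ],
)

```text
time: 3.8
position: [0.5379, -0.0622, 0.1183]
tcp_rot: [180.0, -0.0, -0.0]
wrist_force: [0.3, -0.1, 0.6]
finger_gap: 0.001
gripper_force: 0.0
```

```bash
cat >> h.py <<'E'
def check(name):
    s=manip.read_state(); print(s['time'],s['position'].round(4),s['wrist_force'].round(2))
    a=[]
    for n,(x0,y0) in (("scene",(240,120)),("side",(240,120))):
        d,W=cloud(n); a.append(cv2.resize(cv2.convertScaleAbs(d["img"][y0:y0+190,x0:x0+190,::-1],alpha=1.6 if n=="scene" else 1),None,fx=2.1,fy=2.1,interpolation=cv2.INTER_CUBIC))
        g=d["img"].astype(int).min(2)
        for y in(-.058,.032,.121,.21):
            # bright plate points, beside the pin plane
            m=(g>(45 if n=="scene" else 90))&(W[...,2]>.08)&(W[...,2]<.125)&(abs(W[...,1]-y)<.027)&(abs(W[...,0]-.54)<.055)
            q=W[m]; print(n,y,len(q),q.mean(0).round(3) if len(q) else "")
    cv2.imwrite(f"pics/{name}.png",np.hstack(a))
E
python3 -c "
from h import *
check('n2')"
```

```text
3.8 [ 0.5379 -0.0622  0.1183] [ 0.33 -0.14  0.64]
scene -0.058 18 [ 0.551 -0.075  0.117]
scene 0.032 283 [0.508 0.033 0.094]
scene 0.121 328 [0.51  0.122 0.094]
scene 0.21 140 [0.579 0.211 0.097]
side -0.058 6 [ 0.552 -0.047  0.116]
side 0.032 103 [0.506 0.033 0.097]
side 0.121 118 [0.508 0.122 0.096]
side 0.21 189 [0.576 0.212 0.095]
```

Call:
jog_arm(
  motion=[
    [0,0,0,3,0,0,0],
    [0,0,0,5,0,1,0],
    [0,0,0,5,0,1,0],
    [0,0,0,5,0,1,0],
    [0,0,0,2,0,0,0],
    [0,0,0,-6,0,0,0],
    [0,0,0,-20,0,-3,0],
    [0,0,0,-38,0,-8,0],
    [0,0,0,-60,0,-20,0],
    [0,0,0,-80,0,-32,0],
    [0,0,0,-90,0,-36,0],
    [0,0,0,-93,0,-36,0],
  ],
)

```text
time: 4.9
position: [0.443, -0.0626, 0.1553]
tcp_rot: [179.9, -0.1, -0.1]
wrist_force: [0.4, -0.8, -0.2]
finger_gap: -0.008
gripper_force: 0.0
```

```bash
python3 -c "
from h import *
check('n3')"
```

```text
4.9 [ 0.443  -0.0626  0.1553] [ 0.4  -0.8  -0.24]
scene -0.058 100 [ 0.572 -0.057  0.097]
scene 0.032 291 [0.508 0.033 0.094]
scene 0.121 326 [0.51  0.122 0.093]
scene 0.21 137 [0.579 0.211 0.097]
side -0.058 104 [ 0.57  -0.057  0.095]
side 0.032 109 [0.507 0.033 0.096]
side 0.121 119 [0.508 0.122 0.097]
side 0.21 180 [0.576 0.211 0.096]
```

View pics/n3.png

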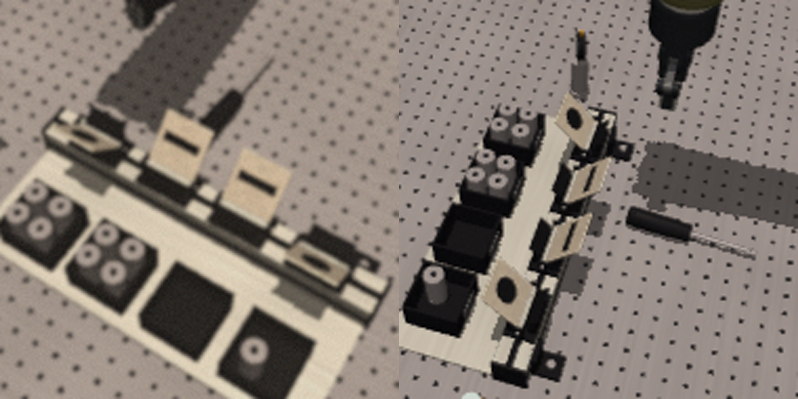

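The first tag now shows its disc, at (575,120) in the side crop, and everything else is unchanged. Next the second tag, the same way.

Call:
jog_arm(
  motion=[
    [0,0,0,1,-8,0,0],
    [0,0,0,3,-25,4,0],
    [0,0,0,5,-48,14,0],
    [0,0,0,7,-70,28,0],
    [0,0,0,9,-86,42,0],
    [0,0,0,9,-93,50,0],
    [0,0,0,9,-94,52,0],
    [0,0,0,16,-94,52,0],
    [0,0,0,25,-94,52,0],
    [0,0,0,33,-94,52,0],
    [0,0,0,39,-94,52,0],
    [0,0,0,42,-94,52,0],
  ],
)

```text
time: 6.0
position: [0.4878, 0.0313, 0.1026]
tcp_rot: [-180.0, -0.0, -0.1]
wrist_force: [-0.1, -0.2, 0.3]
finger_gap: 0.001
gripper_force: 0.1
```

Call:
jog_arm(
  motion=[
    [0,0,0,3,0,-3,0],
    [0,0,0,7,0,-6,0],
    [0,0,0,11,0,-8,0],
    [0,0,0,15,0,-10,0],
    [0,0,0,20,0,-12,0],
    [0,0,0,25,0,-14,0],
    [0,0,0,30,0,-15,0],
    [0,0,0,35,0,-16,0],
    [0,0,0,40,0,-16,0],
    [0,0,0,45,0,-16,0],
    [0,0,0,50,0,-16,0],
    [0,0,0,55,0,-15,0],
  ],
)

```text
time: 7.0
position: [0.542, 0.0318, 0.1173]
tcp_rot: [180.0, -0.0, -0.0]
wrist_force: [-0.3, 0.2, -0.2]
finger_gap: -0.001
gripper_force: 0.0
```

Call:
jog_arm(
  motion=[
    [0,0,0,3,0,0,0],
    [0,0,0,4,0,1,0],
    [0,0,0,4,0,1,0],
    [0,0,0,4,0,1,0],
    [0,0,0,2,0,0,0],
    [0,0,0,-6,0,0,0],
    [0,0,0,-18,0,-5,0],
    [0,0,0,-32,0,-18,0],
    [0,0,0,-44,0,-40,0],
    [0,0,0,-50,0,-64,0],
    [0,0,0,-50,0,-80,0],
    [0,0,0,-50,0,-84,0],
  ],
)

```text
time: 8.0
position: [0.4918, 0.0319, 0.2041]
tcp_rot: [179.9, -0.2, -0.0]
wrist_force: [0.8, -0.5, -0.7]
finger_gap: 0.001
gripper_force: 0.0
```

```bash
python3 -c "
from h import *
check('n4')"
```

```text
8.0 [0.4918 0.0319 0.2041] [ 0.78 -0.51 -0.69]
scene -0.058 101 [ 0.572 -0.057  0.096]
scene 0.032 110 [0.574 0.033 0.096]
scene 0.121 317 [0.51  0.121 0.094]
scene 0.21 138 [0.579 0.21  0.097]
side -0.058 108 [ 0.57  -0.057  0.095]
side 0.032 120 [0.573 0.034 0.096]
side 0.121 121 [0.508 0.122 0.096]
side 0.21 188 [0.576 0.211 0.095]
```

Both flipped. Now over to the far side of the tag at the low bin.

Call:
jog_arm(
  motion=[
    [0,0,0,7,-10,0,0],
    [0,0,0,24,-33,0,0],
    [0,0,0,45,-63,0,0],
    [0,0,0,67,-94,0,0],
    [0,0,0,88,-124,0,0],
    [0,0,0,107,-150,0,0],
    [0,0,0,120,-168,0,0],
    [0,0,0,126,-176,0,0],
    [0,0,0,128,-178,0,0],
    [0,0,0,128,-178,0,0],
  ],
)

```text
time: 8.93
position: [0.619, 0.2096, 0.2]
tcp_rot: [180.0, 0.1, 0.0]
wrist_force: [-0.3, 0.0, -1.0]
finger_gap: 0.001
gripper_force: 0.0
```

Call:
jog_arm(
  motion=[
    [0,0,0,0,0,6,0],
    [0,0,0,0,0,20,0],
    [0,0,0,0,0,37,0],
    [0,0,0,0,0,55,0],
    [0,0,0,0,0,72,0],
    [0,0,0,0,0,87,0],
    [0,0,0,0,0,96,0],
    [0,0,0,0,0,100,0],
    [0,0,0,0,0,101,0],
    [0,0,0,0,0,101,0],
  ],
)

```text
time: 9.77
position: [0.6196, 0.2097, 0.1006]
tcp_rot: [-180.0, -0.0, -0.0]
wrist_force: [0.2, -0.1, 0.1]
finger_gap: 0.0
gripper_force: 0.0
```

```bash
python3 -c "
from h import *
check('n5')"
```

```text
9.7667 [0.6196 0.2097 0.1006] [ 0.18 -0.09  0.09]
scene -0.058 101 [ 0.572 -0.057  0.097]
scene 0.032 110 [0.574 0.033 0.097]
scene 0.121 156 [0.509 0.109 0.095]
scene 0.21 0 
side -0.058 107 [ 0.57  -0.057  0.095]
side 0.032 129 [0.572 0.033 0.095]
side 0.121 13 [0.5   0.115 0.104]
side 0.21 10 [0.576 0.219 0.094]
```

View pics/n5.png

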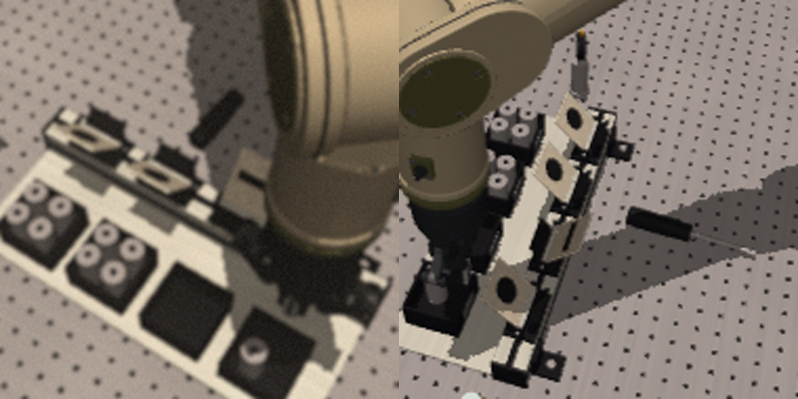

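The tags read disc, disc, bar, disc, in order from the lens mount. The fingers stand on the bin side of the fourth tag, at (435,280) in the side crop, clear of the post. Push it towards the robot along its arc.

Call:
jog_arm(
  motion=[
    [0,0,0,-3,0,0,0],
    [0,0,0,-8,0,0,0],
    [0,0,0,-13,0,0,0],
    [0,0,0,-17,0,0,0],
    [0,0,0,-20,0,0,0],
    [0,0,0,-22,0,0,0],
  ],
)

```text
time: 10.37
position: [0.597, 0.2098, 0.1005]
tcp_rot: [180.0, -0.0, -0.0]
wrist_force: [0.4, -0.2, 0.3]
finger_gap: -0.002
gripper_force: 0.1
```

Call:
jog_arm(
  motion=[
    [0,0,0,-3,0,-3,0],
    [0,0,0,-7,0,-6,0],
    [0,0,0,-11,0,-8,0],
    [0,0,0,-15,0,-10,0],
    [0,0,0,-20,0,-12,0],
    [0,0,0,-25,0,-14,0],
    [0,0,0,-30,0,-15,0],
    [0,0,0,-35,0,-16,0],
    [0,0,0,-40,0,-16,0],
    [0,0,0,-45,0,-16,0],
    [0,0,0,-50,0,-16,0],
    [0,0,0,-55,0,-15,0],
  ],
)

```text
time: 11.37
position: [0.542, 0.2098, 0.1153]
tcp_rot: [180.0, -0.0, -0.0]
wrist_force: [-0.8, 0.3, -0.1]
finger_gap: 0.004
gripper_force: 0.0
```

Call:
jog_arm(
  motion=[
    [0,0,0,-3,0,0,0],
    [0,0,0,-5,0,1,0],
    [0,0,0,-5,0,1,0],
    [0,0,0,-5,0,1,0],
    [0,0,0,-2,0,0,0],
    [0,0,0,6,0,0,0],
    [0,0,0,18,0,-5,0],
    [0,0,0,32,0,-18,0],
    [0,0,0,44,0,-40,0],
    [0,0,0,50,0,-64,0],
    [0,0,0,50,0,-90,0],
    [0,0,0,50,0,-120,0],
  ],
)

```text
time: 12.37
position: [0.5931, 0.2092, 0.2355]
tcp_rot: [-180.0, 0.1, -0.1]
wrist_force: [0.2, 0.8, 0.0]
finger_gap: -0.002
gripper_force: 0.0
```

Call:
jog_arm(
  motion=[
    [0,0,0,0,0,-20,0],
    [0,0,0,-15,10,-40,0],
    [0,0,0,-40,25,-50,0],
    [0,0,0,-70,45,-50,0],
    [0,0,0,-100,65,-50,0],
    [0,0,0,-130,85,-50,0],
    [0,0,0,-160,105,-50,0],
    [0,0,0,-185,120,-50,0],
    [0,0,0,-195,130,-50,0],
    [0,0,0,-200,130,-50,0],
    [0,0,0,-200,130,-50,0],
  ],
)

```text
time: 13.28
position: [0.3925, 0.0797, 0.286]
tcp_rot: [179.9, -0.1, -0.1]
wrist_force: [0.3, 0.6, 0.2]
finger_gap: 0.0
gripper_force: 0.0
```

```bash
python3 -c "
from h import *
check('n6')"
```

```text
13.2833 [0.3925 0.0797 0.286 ] [0.26 0.62 0.15]
scene -0.058 94 [ 0.573 -0.057  0.097]
scene 0.032 104 [0.575 0.033 0.097]
scene 0.121 320 [0.51  0.121 0.094]
scene 0.21 362 [0.512 0.211 0.094]
side -0.058 102 [ 0.57  -0.057  0.095]
side 0.032 122 [0.573 0.034 0.096]
side 0.121 126 [0.509 0.123 0.096]
side 0.21 153 [0.511 0.211 0.096]
```

View pics/n6.png

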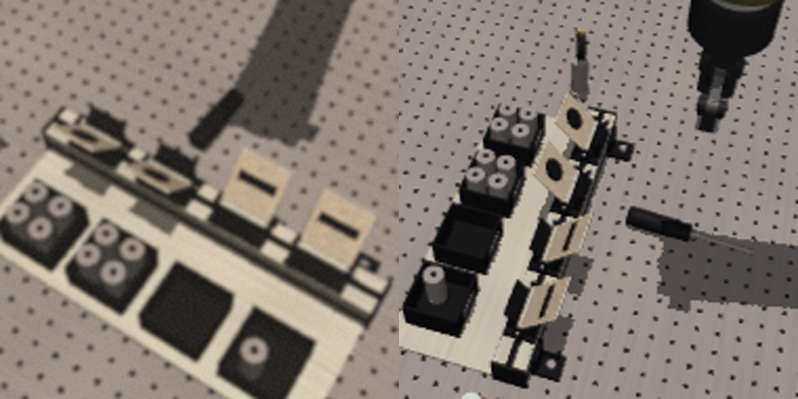

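The tags at the two full bins show discs, at (575,120) and (555,170) in the side crop, and the other two show bars. Nothing else has moved, and the arm is clear.

```bash
python3 -c "
from workcell import manip
print(manip.close_job())"
```

```text
the job is handed in; nothing more can be done
None
```

I flipped the three wrong tags and handed the job in: the final camera check showed discs at both full bins, bars at the other two and nothing else moved, but the hand-in returned no verdict.

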